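# Fish a dropped hanging ring out from under the drying shelf

## Robot

A 6-joint arm with a two-finger parallel gripper is mounted at the origin on the work surface. World frame = base frame: x ahead of the robot, y to its left, z up, the work surface at z = 0. Lengths are in m, angles in rad, forces in N, time in s.
With the tool pointing down it reaches from about 0.35 to 0.775 m from the base axis. Payload 7.3 kg.
Tool frame: the origin (TCP) lies midway between the tips of the shut fingers; the grasp point (between the pads) lies grasp_offset behind it (grasp_offset is the distance from the TCP to the grasp point, in m); z points along the fingers, y is the line along which they close (so a half turn about z gives the same grasp; the last joint's range is limited). The gripper opens to 92 mm and grips with 3 to 60 N. Pads are 19 mm wide; open, the fingers measure 130 mm over their backs; the gripper's body (75 mm by 190 mm) begins 47 mm behind the grasp point.
Start: joints at [1.116, 0.342, 1.524, -0, 1.275, -0.146], TCP at [0.16, 0.5, 0.227] pointing down, gripper open.
Joint ranges: [-2.53, 2.53], [-0.77, 2.02], [0.04, 2.7], [-1, 4.14], [0.28, 2.66], [-3.11, 3.11]. Speed limits (rad/s): [2.57, 2.57, 3.14, 3.14, 3.14, 3.14].

## Interface

Orientations are given as [roll, pitch, yaw] about the fixed x, y, z axes, in that order (R = Rz(yaw) Ry(pitch) Rx(roll)).
In Python, from cell import * gives the robot as it stands.
- The arm moves only by the tool step_arm, never from a script. Its argument "plan" is a list of rows, each a list of 5 numbers: the closure, from -1 (fully open) to 1 (shut), then the shift along the tool's x, y, z in m, then the turn about the tool's z in rad. In form: [[hand, x, y, z, twist], ...]. A call has 1 to 20 rows; each row is the pose to reach, as a shift and turn from the pose commanded when the call began, along the tool's axes at that moment; what a row does not reach only later rows make up. A row lasts 1/8 s, in which the tool goes at most 62.5 mm and 10.7 degrees, less where a joint would pass 70% of its speed; a pose out of reach is approached as far as the arm can. A call with a gripper value outside its range is refused whole. The fingers move at their own pace and stop on an object; "grip_force" is the grip in N (left out, the last holds). Time passes only in rows, so rows that repeat a pose let the fingers close. It gives the time, the measured TCP pose, the force, the opening and the grip force at its end, in the units of the state.
- observe(): the state, without advancing time (a new reading comes with each control period).
- read_camera(name): name is "scene" or "top" or "wrist"; returns a dict with "img" (420x560x3 uint8, red, green, blue), "range_z" (420x560 float32, m along the optical axis (not along the pixel's ray), 0 where there is no reading), "fx", "fy", "cx", "cy" (pixels), "R" (3x3) and "t" (3): a world point X has camera coordinates R X + t; the wrist camera has in their place "T_tool_cam" (4x4, takes a point from camera to tool coordinates, whose origin is the TCP and whose axes are the flange's). Camera axes: x right, y down, z forward; pixel columns grow to the right and rows downward; lengths in m; the calibration is good to about 2 mm. A picture is of the moment at which its call begins: read the wrist's pose just before it.
- hand_in(): hands the job in; it is judged then, once.
The state is a dict: "time": time; "qpos": joint angles; "qvel": joint speeds; "joint_efforts": joint torques, N m; "tool_pos": TCP position; "tool_rot": TCP orientation; "contact_force": force on the tool from outside, world axes, zero at the start; "torque": the same for the moment, N m; "opening": finger opening in m; "grip_force": force on a finger pad.
Only numpy, scipy, OpenCV 4.12 (cv2) and the standard library are available. Lean on these libraries where they do the work, as an engineer would, in place of code of your own. Each camera call takes 0.05 s, during which the arm holds its last target. There are 200 camera calls.

## Task

A brass hanging ring has dropped through the slats of the low drying shelf and lies under it on the painter's folding board. Take the scraper by its handle, reach in under the open front of the shelf, set the scraper's turned-down edge gently on the board behind the ring and, keeping the edge lightly on the board all the way (never leaning on it), draw the ring out onto the front leaf until it is a hand's breadth, about 10 cm, in front of the shelf. Then lay the scraper flat on the table and put the ring in the steel dish, leaving the shelf, the wet tiles on it and everything else where they stand.

Things in the scene. Friction and masses are not known exactly. Their poses are not given: they have to be found in the camera images.
- ring: the dropped brass hanging ring, lying flat: 44 mm outside, 32 mm inside, round section 6 mm thick, about 30 g. Origin at its centre, on its underside; z is up when flat
- scraper: pull scraper, 160 g, lying flat on the table, straight along its own x: wooden handle 110 mm long (x = -55 to +55 mm), 24 mm wide, 28 mm high, edges rounded; then a flat steel strip 22 mm wide, 3 mm thick, its underside 13 mm above the tool's underside; then a turned-down blade. Origin in mid-handle, on the underside: grip it there. x points to the blade, z up
- scraper_edge (a point): middle of the lower edge of the scraper's turned-down blade, 186.5 mm from the scraper's origin along its x and level with the handle's underside. The blade is steel, 60 mm wide across the tool, 3 mm thick, 16 mm high, its lower edge a rounded bead. Held by the handle, pressing it on the board gives 2 to 3 N per mm; tip the handle up by some 6 degrees so that only this edge touches
- shelf: low slatted drying shelf of pale wood on the board, loose, 0.55 kg: 340 mm wide along its x, 170 mm deep along its y, 59 mm high. Origin at its middle, level with its underside (the board's top). Five slats along x, 16 mm deep, gaps 22 mm, underside 50 mm above the board; solid bearers 18 mm thick at x = -155 and +155 mm. It slides if pushed with a few newtons
- shelf_front (a point): middle of the shelf's open front edge, at the board's top: 85 mm from the shelf's origin towards its -y. The ring lies 45 to 85 mm behind this front and within 60 mm of the shelf's middle in x
- board: the painter's folding plywood board, fixed, 380 mm along its x, 9 mm thick, on a pile of paper. Its level rear leaf carries the shelf and the ring; origin on the top face, 26 to 42 mm above the table. At its y = -22.5 mm a stiff hinge; from there the front leaf runs 135 mm to the front edge, its slope unknown: down by up to 6 or up by up to 5 degrees, another each time
- dish: round shallow steel dish on the table, loose, rim 150 mm across and 22 mm high, flat floor about 85 mm across, 5 mm above the table. Origin at its centre, on its underside
- tile_a: freshly varnished wooden tile lying on the shelf near its -x end, 70 x 120 x 9 mm. Origin at its centre, on its underside
- tile_b: the same, near the shelf's +x end
- jar: small capped paint jar, 42 mm across and 44 mm high, on the table beyond the dish. Origin at the centre of its foot
- mug: terracotta mug with four brushes standing in it, 76 mm across, 95 mm high, 200 mm with the brushes, with a handle. Origin at the centre of its foot
- cup: white cup, 80 mm across the rim, 85 mm high. Origin at the centre of its foot
- bottle: clear water bottle, 64 mm across, 200 mm high. Origin at the centre of its foot

How it is judged:
On the way, in this order (a step that is already met when the one before it is completed fails the run):
1. the scraper's edge rests lightly on the board under the shelf, beside or behind the ring (pressing at least 0.4 N), the ring still under the shelf (contact force between scraper and board above 0.4 N and y of scraper_edge in the frame of shelf above -0.085 m and z of scraper_edge in the frame of shelf below 0.01 m and horizontal distance between scraper_edge and ring below 0.07 m and y of ring in the frame of shelf above -0.107 m), for 0.15 s.
2. the ring has been drawn out in front of the shelf, its centre at least 85 mm before the shelf's front edge, lying on the front leaf, with the scraper's edge at it and still lightly on the board (y of ring in the frame of shelf below -0.17 m and z of ring in the frame of shelf below 0.02 m and horizontal distance between scraper_edge and ring below 0.06 m and contact force between scraper and board above 0.4 N), for 0.1 s.
At the end, for the whole second after the job is handed in: The ring lies at rest in the dish (its centre within 45 mm of the dish's), the dish upright on the table; the scraper lies flat and at rest on the table or the board, its edge not under or on the shelf; shelf, tiles and all the other things are where they were (horizontal distance between ring and dish below 0.045 m and z of ring in the frame of dish below 0.02 m and angle between dish's own z axis and vertical below 0.1 rad and height (world z) of dish below 0.01 m and angle between scraper's own z axis and vertical below 0.2 rad and height (world z) of scraper below 0.06 m and not (y of scraper_edge in the frame of shelf between -0.085 and 0.085 m and x of scraper_edge in the frame of shelf between -0.17 and 0.17 m) and linear speed of each of ring, scraper, shelf, dish below 0.02 m/s); the robot touches nothing.
It fails at once if the scraper is pressed on the board with more than 10 N (contact force between scraper and board above 10 N).
It fails at once if the shelf is shifted by more than 8 mm (distance of shelf from where it was at the start of the episode above 0.008 m).
It fails at once if a wet tile is shifted by more than 12 mm (distance of any of tile_a, tile_b from where it was at the start of the episode above 0.012 m).
It fails at once if the ring is touched by the fingers while still under the shelf (contact force between the fingers and ring above 0.3 N and y of ring in the frame of shelf above -0.107 m and z of ring in the frame of shelf below 0.05 m).
It fails at once if a jar, the mug, the cup or the bottle is shifted by more than 30 mm or tipped (distance of any of jar, mug, cup, bottle from where it was at the start of the episode above 0.03 m or angle between any of jar, mug, cup, bottle's own z axis and vertical above 0.35 rad).
It also fails if it takes over 72 s, if anything falls off the work surface, if the arm or the gripper's body presses on something with over 40 N, if the wrist force passes 120 N, or if a joint passes its speed limit or range.

## Working session

There is one attempt and no reset: what is moved stays moved. The work goes in short steps, Python scripts to look and compute and a tool call to move; the robot and the scene stay as the last step left them, time stands still between calls to the robot, and variables do not carry over. Pictures are saved under pics/ and viewed, at most 10 in all, crops included, and the job is handed in when it is done.

Besides the shell and the picture viewer there is one more tool, called after "Call:" by a JSON object that holds its "method" and its "body". step_arm: Moves the arm, as the interface text tells. Its arguments: {"type":"object","properties":{"plan":{"type":"array","items":{"type":"array","items":{"type":"number"}}},"grip_force":{"type":"number"}},"required":["plan"]}

```bash
mkdir -p pics
cat > h.py <<'E'
from cell import *
import numpy as np, cv2
from scipy.spatial.transform import Rotation as Ro
def save(c,n): cv2.imwrite(f'pics/{n}.png',c['img'][:,:,::-1])
def cloud(c,T=None):
    z=c['range_z'];v,u=np.indices(z.shape)
    P=np.stack([(u-c['cx'])/c['fx']*z,(v-c['cy'])/c['fy']*z,z],-1)
    if 'R' in c: return (P-c['t'])@np.array(c['R'])
    return P@T[:3,:3].T+T[:3,3]
def wristT(s,c):
    T=np.eye(4);T[:3,:3]=Ro.from_euler('xyz',s['tool_rot']).as_matrix();T[:3,3]=s['tool_pos'];return T@np.array(c['T_tool_cam'])
E
python3 - <<'E'
from h import *
s=observe();print({k:np.round(v,3) for k,v in s.items()})
for n in ['scene','top']:
    c=read_camera(n);save(c,n);np.savez(n,**c);print(n,c['fx'],c['cx'],c['cy'],-np.array(c['R']).T@c['t'],np.array(c['R'])[2], (c['range_z']>0).mean())
c=read_camera('wrist');save(c,'wrist0');print(np.round(c['T_tool_cam'],3))
E
```

```text
{'time': np.float64(0.0), 'qpos': array([ 1.116,  0.343,  1.525,  0.   ,  1.275, -0.146]), 'qvel': array([-0.001, -0.001, -0.002,  0.001, -0.   ,  0.002]), 'joint_efforts': array([ 1.0000e-03, -4.3125e+01, -2.4422e+01,  7.2000e-02,  5.6000e-02,
       -0.0000e+00]), 'tool_pos': array([0.159, 0.5  , 0.226]), 'tool_rot': array([-3.14 , -0.   ,  2.833]), 'contact_force': array([-0.37 ,  0.832, -0.095]), 'torque': array([-0.004,  0.043, -0.005]), 'grip_force': np.float64(0.0), 'opening': np.float64(0.092)}
scene 434.9198940464914 279.5654999566929 211.25882893269414 [ 1.15427047 -0.7541381   0.68971362] [-0.55574799  0.61190585 -0.56277474] 0.9954591836734694
top 390.0336513177209 283.10836964617823 211.16566417118892 [ 0.48846787 -0.09990657  0.93198247] [ 0.12915232 -0.04423365 -0.99063771] 0.9958715986394557
[[-0.    -0.968 -0.25   0.066]
 [ 1.    -0.    -0.     0.001]
 [-0.    -0.25   0.968 -0.157]
 [ 0.     0.     0.     1.   ]]
```

```bash
ls; python3 -c "
import cell;print([x for x in dir(cell) if x[0]!='_'])
try: print(cell.grasp_offset)
except Exception as e: print(e)"
```

```text
h.py
pics
scene.npz
top.npz
['IKError', 'grasp_offset', 'hand_in', 'observe', 'read_camera']
0.0188
```

View pics/top.png

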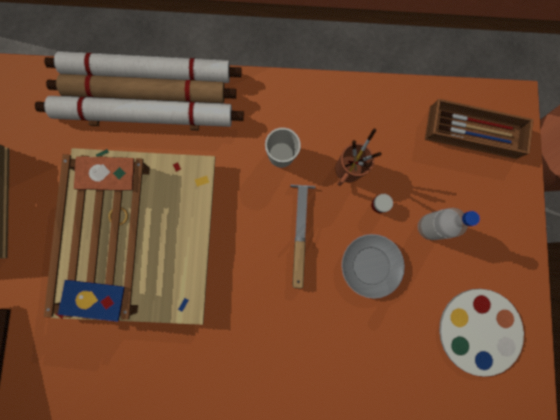

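View pics/scene.png

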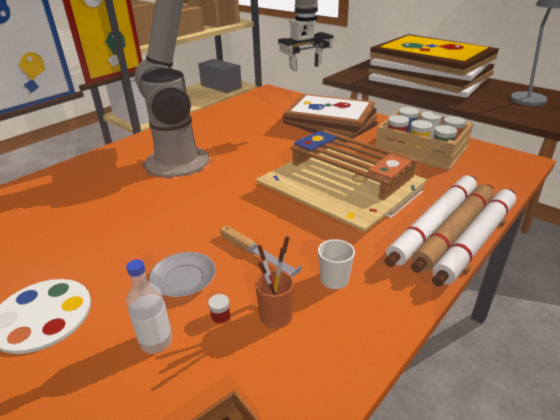

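The top view shows the shelf at left (rear leaf, px 55–140 × 155–320), with its open front facing right. The ring shows faintly near (120,215). The scraper is at (300,240) with its blade up the image, and the dish is at (373,267). The scene view confirms this layout.

Run:
```python
from h import *
c=dict(np.load('top.npz'));P=cloud(c);im=c['img']
def med(u,v,r=2):return np.round(np.median(P[v-r:v+r+1,u-r:u+r+1].reshape(-1,3),0),4)
for n,(u,v) in dict(table=(250,330),board_front1=(205,200),bf2=(200,300),bl=(150,200),bl2=(150,300),mid=(175,250),dish=(373,267),blade=(302,190),handle=(299,265),strip=(301,220),slat1=(134,215),slat2=(108,260),tileA=(90,175)).items():print(n,med(u,v))
# board profile along y at several image rows
for v in (190,240,300):
    print(v,[tuple(np.round(P[v,u],3)) for u in range(136,222,6)])
cv2.imwrite('pics/crop.png',cv2.resize(im[140:335,40:225,::-1],None,fx=3,fy=3,interpolation=cv2.INTER_CUBIC)[:, :])
cv2.imwrite('pics/crop2.png',cv2.resize(im[170:300,270:420,::-1],None,fx=4,fy=4,interpolation=cv2.INTER_CUBIC))
```

```text
table [ 0.3305 -0.0728 -0.0008]
board_front1 [0.6237 0.0399 0.0427]
bf2 [0.3997 0.0389 0.0429]
bl [0.6202 0.1649 0.0391]
bl2 [0.3969 0.149  0.0395]
mid [0.5083 0.101  0.0413]
dish [ 0.4826 -0.36    0.0025]
blade [ 0.6606 -0.1847  0.0152]
handle [ 0.4826 -0.1806  0.027 ]
strip [ 0.5885 -0.184   0.0141]
slat1 [0.5781 0.1784 0.0983]
slat2 [0.4823 0.224  0.096 ]
tileA [0.6588 0.2727 0.1076]
190 [(np.float64(0.632), np.float64(0.178), np.float64(0.098)), (np.float64(0.643), np.float64(0.185), np.float64(0.036)), (np.float64(0.643), np.float64(0.171), np.float64(0.04)), (np.float64(0.643), np.float64(0.157), np.float64(0.04)), (np.float64(0.644), np.float64(0.144), np.float64(0.04)), (np.float64(0.644), np.float64(0.13), np.float64(0.041)), (np.float64(0.645), np.float64(0.117), np.float64(0.04)), (np.float64(0.645), np.float64(0.102), np.float64(0.042)), (np.float64(0.646), np.float64(0.09), np.float64(0.038)), (np.float64(0.646), np.float64(0.076), np.float64(0.04)), (np.float64(0.646), np.float64(0.061), np.float64(0.043)), (np.float64(0.647), np.float64(0.048), np.float64(0.042)), (np.
[... 1231 characters left out ...]
, (np.float64(0.397), np.float64(0.14), np.float64(0.041)), (np.float64(0.398), np.float64(0.127), np.float64(0.04)), (np.float64(0.398), np.float64(0.113), np.float64(0.042)), (np.float64(0.398), np.float64(0.101), np.float64(0.04)), (np.float64(0.399), np.float64(0.087), np.float64(0.041)), (np.float64(0.399), np.float64(0.074), np.float64(0.04)), (np.float64(0.399), np.float64(0.061), np.float64(0.041)), (np.float64(0.4), np.float64(0.048), np.float64(0.043)), (np.float64(0.4), np.float64(0.035), np.float64(0.04)), (np.float64(0.396), np.float64(0.027), np.float64(-0.002)), (np.float64(0.396), np.float64(0.013), np.float64(-0.0)), (np.float64(0.397), np.float64(-0.0), np.float64(-0.001))]
```

View pics/crop.png

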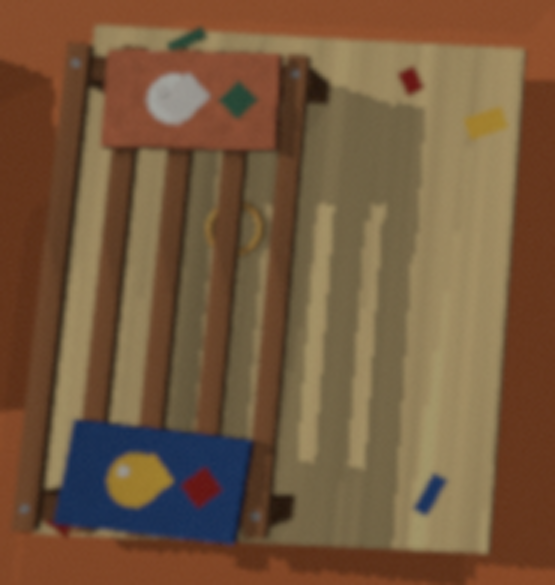

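View pics/crop2.png

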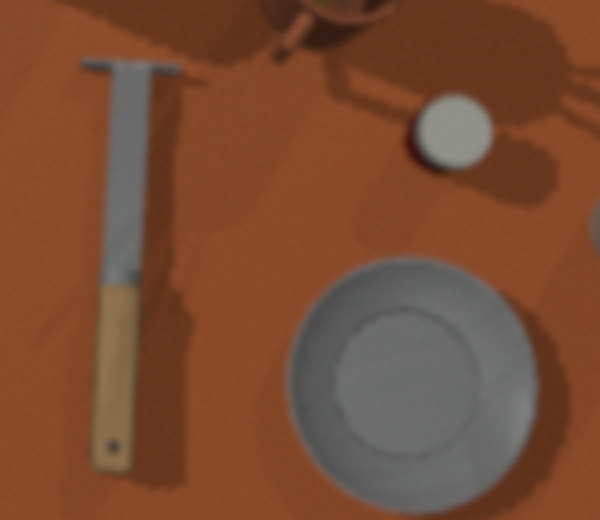

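The first crop shows the ring around the third and fourth slat gap, centre at crop (234,229), which is px (118,216.3). The second crop shows the scraper handle from crop (112,470) to (122,285) and the blade at (132,66). The dish centre is near crop (413,385).

Run:
```python
from h import *
c=dict(np.load('top.npz'));P=cloud(c);im=c['img'].astype(int)
C=-c['R'].T@c['t']
def ray(u,v,z):
    d=c['R'].T@np.array([(u-c['cx'])/c['fx'],(v-c['cy'])/c['fy'],1]);return C+d*(z-C[2])/d[2]
t=P[320:400,120:400].reshape(-1,3);A=np.c_[t[:,:2],np.ones(len(t))];print('table',np.linalg.lstsq(A,t[:,2],rcond=None)[0],np.median(t[:,2]))
q=P[158:318,144:208].reshape(-1,3);q=q[(q[:,2]>.03)&(q[:,2]<.055)]
g=np.linalg.lstsq(np.c_[q[:,:2],np.ones(len(q))],q[:,2],rcond=None)[0];print('front leaf',g,[g@[.5,y,1] for y in(.03,.16)])
r=P[158:318,60:132].reshape(-1,3);r=r[(r[:,2]>.03)&(r[:,2]<.05)];print('rear z',np.median(r[:,2]),len(r))
x0=ray(118,216.3,.042);print('ring',x0)
# slats
V,U=np.indices(P.shape[:2]);m=(P[...,2]>.088)&(P[...,2]<.104)&(V>140)&(V<335)&(U>40)&(U<225)
rect=cv2.minAreaRect((P[m][:,:2]*1000).astype(np.float32));print('shelf rect mm',rect,cv2.boxPoints(rect).tolist())
# scraper
m=(P[...,2]>.020)&(P[...,2]<.034)&(V>230)&(V<295)&(U>285)&(U<315)
rect=cv2.minAreaRect((P[m][:,:2]*1000).astype(np.float32));print('handle',rect,np.median(P[m],0))
for z,uv in ((.028,(298,287.5)),(.028,(300.2,241)),(.016,(303,186.5)),(.016,(290.8,185.8)),(.016,(315.2,187.3))):print(ray(*uv,z))
print('dish',ray(270+413/4-.4,170+385/4-.4,.022))
print('ringpx bl edges',ray(40+207/3,140+229/3,.042),ray(40+262/3,140+229/3,.042))
q=np.array([ray(205+0,v,.043) for v in (160,240,310)]);
```

```text
table [ 0.36596759  0.00846771 -0.09286833] -0.001033378418412416
front leaf [-0.00039335 -0.02723453  0.04378167] [np.float64(0.04276795714715633), np.float64(0.039227468407115315)]
rear z 0.03917369524852928 3731
ring [0.57999436 0.23224725 0.042     ]
shelf rect mm ((533.1502685546875, 256.05523681640625), (172.32958984375, 341.591552734375), 89.49472045898438) [[361.6012878417969, 171.39999389648438], [703.1795043945312, 168.38760375976562], [704.69921875, 340.7104797363281], [363.12103271484375, 343.7228698730469]]
handle ((487.9336853027344, -181.14617919921875), (24.244670867919922, 116.08295440673828), 88.48257446289062) [ 0.48691867 -0.18088963  0.0260583 ]
[ 0.43161023 -0.17930987  0.028     ]
[ 0.53788198 -0.18194966  0.028     ]
[ 0.66910074 -0.18681377  0.016     ]
[ 0.66970118 -0.15749384  0.016     ]
[ 0.6682549  -0.21621473  0.016     ]
dish [ 0.48543453 -0.35422139  0.022     ]
ringpx bl edges [0.57924658 0.25209984 0.042     ] [0.58061774 0.21160067 0.042     ]
```

```bash
cat >> h.py <<'E'
def go(*targets, s=None):
    """targets (x,y,z,yaw) -> tool shift rows, from given commanded/measured pose"""
    if s is None:
        o=observe();s=[*o['tool_pos'],o['tool_rot'][2]]
    x,y,z,w=s
    for X,Y,Z,W in targets:
        d=np.array([X-x,Y-y]);xt=np.array([np.cos(w),np.sin(w)]);yt=np.array([np.sin(w),-np.cos(w)])
        print('->',np.round([d@xt,d@yt,z-Z,-(W-w)],4))
E
python3 - <<'E'
from h import *
go((.40,.25,.226,2.833-1.4),(.4845,-.181,.226,-.0316),(.4845,-.181,.10,-.0316),s=(.16,.5,.227,2.833))
E
```

```text
-> [-3.046e-01 -1.653e-01  1.000e-03  1.400e+00]
-> [-5.1600e-01 -5.5030e-01  1.0000e-03  2.8646e+00]
-> [-0.516  -0.5503  0.127   2.8646]
```

Call:
{"method": "step_arm", "body": {"plan": [[-1, -0.05, -0.03, 0, 0.18], [-1, -0.1, -0.055, 0, 0.36], [-1, -0.15, -0.08, 0, 0.54], [-1, -0.2, -0.11, 0, 0.72], [-1, -0.25, -0.14, 0, 0.9], [-1, -0.305, -0.165, 0, 1.08], [-1, -0.33, -0.21, 0, 1.26], [-1, -0.355, -0.26, 0, 1.44], [-1, -0.38, -0.305, 0, 1.62], [-1, -0.405, -0.35, 0, 1.8], [-1, -0.43, -0.395, 0, 1.98], [-1, -0.455, -0.44, 0, 2.16], [-1, -0.48, -0.485, 0, 2.34], [-1, -0.5, -0.525, 0, 2.52], [-1, -0.516, -0.55, 0.03, 2.7], [-1, -0.516, -0.55, 0.08, 2.864], [-1, -0.516, -0.55, 0.127, 2.864], [-1, -0.516, -0.55, 0.127, 2.864], [-1, -0.516, -0.55, 0.127, 2.864]]}}

```text
time: 2.52
tool_pos: [0.4849, -0.181, 0.1012]
tool_rot: [3.141, -0.002, -0.031]
contact_force: [0.6, -0.5, 0.6]
opening: 0.092
grip_force: 0.0
```

Run:
```python
from h import *
s=observe();c=read_camera('wrist');save(c,'w1');T=wristT(s,c);P=cloud(c,T)
print(s['tool_pos'],s['tool_rot'],s['contact_force'])
print('table z',np.median(P[5:60,5:60,2]),np.median(P[5:60,500:,2]))
m=(P[...,2]>.020)&(P[...,2]<.033)&(abs(P[...,1]+.18)<.04)&(abs(P[...,0]-.49)<.09)
r=cv2.minAreaRect((P[m][:,:2]*1000).astype(np.float32));print(r,np.median(P[m],0),m.sum())
go((.4845,-.181,.002,-.0316))
```

```text
[ 0.48493017 -0.1810105   0.10121066] [ 3.14072403e+00 -1.87677493e-03 -3.08085001e-02] [ 0.60607011 -0.51266986  0.55336948]
table z -0.0006669083768591766 0.005489942705897616
((497.6678161621094, -181.38134765625), (24.122772216796875, 101.80049133300781), 88.26945495605469) [ 0.50178643 -0.18145276  0.02684905] 3578
-> [-0.0008 -0.0001  0.0997  0.0008]
```

View pics/w1.png

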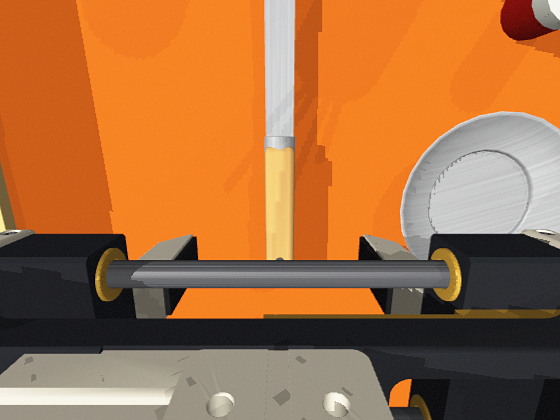

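The wrist view shows the handle (265–295, 150–260) centred between the open fingers. I'll descend and take it with a light grip.

Call:
{"method": "step_arm", "body": {"plan": [[-1, 0, 0, 0.05, 0], [-1, 0, 0, 0.09, 0], [-1, 0, 0, 0.097, 0], [-1, 0, 0, 0.098, 0], [-1, 0, 0, 0.098, 0], [1, 0, 0, 0.098, 0], [1, 0, 0, 0.098, 0], [1, 0, 0, 0.098, 0], [1, 0, 0, 0.098, 0], [1, 0, 0, 0.098, 0], [1, 0, 0, 0.098, 0], [1, 0, 0, 0.098, 0]], "grip_force": 4}}

```text
time: 4.08
tool_pos: [0.484, -0.1806, 0.0016]
tool_rot: [-3.141, 0.0, -0.031]
contact_force: [-1.0, -0.8, -0.3]
opening: 0.0265
grip_force: 0.3
```

Call:
{"method": "step_arm", "body": {"plan": [[1, 0, 0, 0, 0], [1, 0, 0, 0, 0], [1, 0, 0, 0, 0], [1, 0, 0, 0, 0]]}}

```text
time: 4.58
tool_pos: [0.484, -0.1806, 0.0017]
tool_rot: [-3.142, -0.0, -0.031]
contact_force: [-0.4, 0.2, 0.2]
opening: 0.0239
grip_force: 4.0
```

Call:
{"method": "step_arm", "body": {"plan": [[1, 0, 0, -0.005, 0], [1, 0, 0, -0.01, 0], [1, 0, 0, -0.015, 0], [1, 0, 0, -0.019, 0], [1, 0, 0, -0.019, 0]]}}

```text
time: 5.2
tool_pos: [0.4843, -0.1807, 0.0211]
tool_rot: [3.141, -0.001, -0.031]
contact_force: [0.3, 0.0, -1.0]
opening: 0.0241
grip_force: 4.0
```

```bash
cat >> h.py <<'E'
def tilt():
    s=observe();c=read_camera('wrist');T=wristT(s,c);P=cloud(c,T);W=Ro.from_euler('xyz',s['tool_rot']).as_matrix()
    Q=(P-s['tool_pos'])@W   # tool coords
    m=(abs(Q[...,1])<.008)&(Q[...,0]>.06)&(Q[...,0]<.18)&(Q[...,2]>-.03)&(Q[...,2]<.06)
    A=Q[m];k=np.polyfit(A[:,0],A[:,2],1);
    for _ in range(3):
        e=abs(A[:,2]-np.polyval(k,A[:,0]));A=A[e<.004];k=np.polyfit(A[:,0],A[:,2],1)
    print('n',len(A),'nose-down deg',np.degrees(np.arctan(k[0])),'strip top z_tool at x=.1',np.polyval(k,.1),'at .186',np.polyval(k,.186))
    print('tcp',np.round(s['tool_pos'],4),'F',np.round(s['contact_force'],2),'grip',s['grip_force'],s['opening'])
    return c
E
python3 - <<'E'
from h import *
save(tilt(),'w2')
E
```

```text
n 4522 nose-down deg 5.933058140558634 strip top z_tool at x=.1 -0.002987823595282338 at .186 0.0059495644841990585
tcp [ 0.4843 -0.1807  0.0211] F [ 0.27  0.02 -1.05] grip 3.9998826384544373 0.024093007331306024
```

Call:
{"method": "step_arm", "body": {"plan": [[1, 0, 0, 0, 0], [1, 0, 0, 0, 0], [1, 0, 0, 0, 0]], "grip_force": 60}}

```text
time: 5.62
tool_pos: [0.4841, -0.1807, 0.0207]
tool_rot: [3.142, -0.0, -0.031]
contact_force: [0.3, -0.6, -0.6]
opening: 0.0236
grip_force: 60.0
```

Run:
```python
from h import *
go((.484,-.18,.14,-.031),(.58,-.07,.14,1.562))
```

```text
-> [-1.000e-04 -7.000e-04 -1.193e-01 -2.000e-04]
-> [ 0.0924 -0.1136 -0.1193 -1.5932]
```

Call:
{"method": "step_arm", "body": {"plan": [[1, 0, 0, -0.03, 0], [1, 0, 0, -0.07, 0], [1, 0, 0, -0.11, 0], [1, 0, 0, -0.12, -0.17], [1, 0, -0.01, -0.12, -0.34], [1, 0, -0.02, -0.12, -0.51], [1, 0.01, -0.03, -0.12, -0.68], [1, 0.02, -0.04, -0.12, -0.85], [1, 0.035, -0.055, -0.12, -1.02], [1, 0.05, -0.07, -0.12, -1.19], [1, 0.065, -0.085, -0.12, -1.36], [1, 0.08, -0.1, -0.12, -1.53], [1, 0.092, -0.1135, -0.12, -1.593], [1, 0.092, -0.1135, -0.12, -1.593], [1, 0.092, -0.1135, -0.12, -1.593], [1, 0.092, -0.1135, -0.12, -1.593]]}}

```text
time: 7.62
tool_pos: [0.579, -0.0706, 0.1407]
tool_rot: [-3.141, 0.0, 1.56]
contact_force: [-0.4, -0.3, -2.0]
opening: 0.0237
grip_force: 60.0
```

Run:
```python
from h import *
c=tilt();save(c,'w3')
s=observe();P=cloud(c,wristT(s,c));V,U=np.indices(P.shape[:2])
W=Ro.from_euler('xyz',s['tool_rot']).as_matrix();Q=(P-s['tool_pos'])@W
# blade top: points near strip line with |y| 15..32
m=(abs(Q[...,1])<.034)&(abs(Q[...,1])>.015)&(Q[...,0]>.15)&(Q[...,0]<.21)&(Q[...,2]<.03)&(Q[...,2]>-.02)
print('blade',m.sum(),np.median(Q[m],0) if m.any() else '',Q[m].min(0),Q[m].max(0))
c=read_camera('top');P=cloud(c);V,U=np.indices(P.shape[:2])
m=(P[...,2]>.11)&(P[...,2]<.16)&(P[...,1]>.07)&(P[...,1]<.16)&(abs(P[...,0]-.58)<.05)
a=P[m];print('top blade',np.median(a,0),a.min(0),a.max(0),len(a));save(c,'top2')
```

```text
n 4523 nose-down deg 5.884474284046092 strip top z_tool at x=.1 -0.0029832559631517135 at .186 0.0058804274679244845
tcp [ 0.579  -0.0706  0.1407] F [-0.35 -0.29 -2.05] grip 59.999393820762634 0.02367353586070757Traceback (most recent call last):
  File "<stdin>", line 7, in <module>
    return umr_minimum(a, axis, None, out, keepdims, initial, where)
ValueError: zero-size array to reduction operation minimum which has no identity
```

View pics/w3.png

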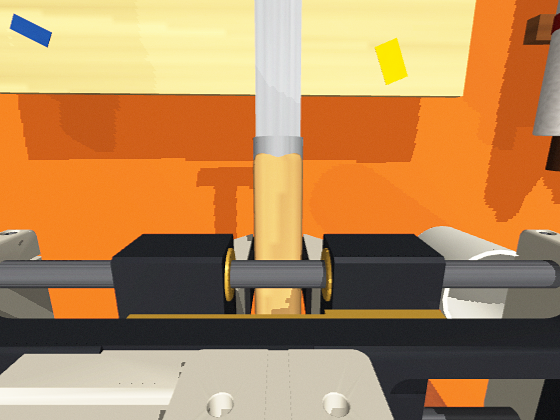

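The wrist view shows the scraper held straight, with the handle at 255–300 and the strip running up over the board's front leaf. The cup rim is at lower right (440–500, 260). I'll check the blade position from the top camera.

Run:
```python
from h import *
c=read_camera('top');P=cloud(c)
m=(P[...,2]>.115)&(P[...,2]<.155)&(P[...,1]>.03)&(P[...,1]<.16)&(abs(P[...,0]-.58)<.05)
a=P[m];b=a[abs(a[:,0]-np.median(a[:,0]))>.016];s_=a[a[:,1]<.095]
print('blade wings',np.median(b,0),b.min(0),b.max(0),len(b));print('strip',np.median(s_,0),len(s_))
m=(P[...,2]>.06)&(P[...,2]<.1)&(P[...,1]<-.05)&(P[...,1]>-.2)&(P[...,0]>.66);print('cup',P[m].min(0),P[m].max(0))
go((.58,-.05,.066,1.562))
```

```text
blade wings [0.59588117 0.11679684 0.12940379] [0.549963   0.11494462 0.12070622] [0.61020737 0.11958985 0.13660593] 56
strip [0.57829795 0.0838104  0.14034563] 103
cup [ 0.70980835 -0.17179166  0.06013146] [ 0.78882068 -0.09481766  0.0882771 ]
-> [ 0.0205  0.0006  0.0748 -0.0015]
```

Call:
{"method": "step_arm", "body": {"plan": [[1, 0, 0, 0.03, 0], [1, 0, 0, 0.06, 0], [1, 0, 0, 0.067, 0], [1, 0, 0, 0.067, 0], [1, 0.02, 0, 0.067, 0], [1, 0.045, 0, 0.067, 0], [1, 0.07, 0, 0.067, 0], [1, 0.095, 0, 0.067, 0], [1, 0.12, 0, 0.067, 0], [1, 0.14, 0, 0.067, 0], [1, 0.149, 0, 0.067, 0], [1, 0.149, 0, 0.067, 0], [1, 0.149, 0, 0.067, 0]]}}

```text
time: 9.35
tool_pos: [0.5809, 0.0783, 0.0737]
tool_rot: [3.142, 0.0, 1.561]
contact_force: [0.5, -0.5, -2.1]
opening: 0.0237
grip_force: 60.0
```

Run:
```python
from h import *
s=observe();print(s['tool_pos'],np.mean([observe()['contact_force'] for _ in range(3)],0))
c=read_camera('top');cv2.imwrite('pics/crop3.png',cv2.resize(c['img'][140:335,40:225,::-1],None,fx=3,fy=3,interpolation=cv2.INTER_CUBIC));np.savez('top3',**c)
P=cloud(c)
m=(P[...,2]>.058)&(P[...,2]<.08)&(P[...,1]>.2)&(P[...,1]<.3)&(abs(P[...,0]-.58)<.05);a=P[m];print(len(a),a.min(0),a.max(0),np.median(a,0))
```

```text
[0.58088685 0.07833975 0.07373061] [ 0.47380316 -0.52985762 -2.05181674]Traceback (most recent call last):
  File "<stdin>", line 5, in <module>
    return umr_minimum(a, axis, None, out, keepdims, initial, where)
ValueError: zero-size array to reduction operation minimum which has no identity
```

View pics/crop3.png

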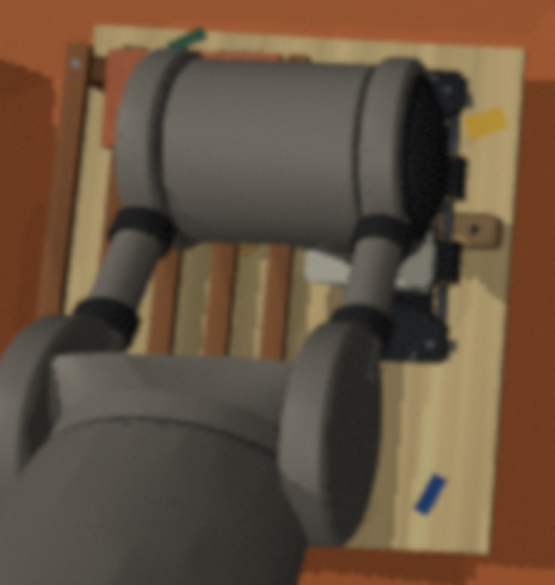

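The arm hides the ring and blade in this crop (it spans 120–450 × 60–550), and the shelf slats are undisturbed. I'll lower by force feedback.

Call:
{"method": "step_arm", "body": {"plan": [[1, 0, 0, 0.005, 0], [1, 0, 0, 0.009, 0], [1, 0, 0, 0.01, 0], [1, 0, 0, 0.01, 0]]}}

```text
time: 9.9
tool_pos: [0.5808, 0.0789, 0.0635]
tool_rot: [-3.141, -0.0, 1.562]
contact_force: [0.0, 0.7, -1.5]
opening: 0.0235
grip_force: 60.0
```

Call:
{"method": "step_arm", "body": {"plan": [[1, 0, 0, 0.001, 0], [1, 0, 0, 0.001, 0], [1, 0, 0, 0.001, 0]]}}

```text
time: 10.28
tool_pos: [0.5808, 0.079, 0.0628]
tool_rot: [3.141, -0.0, 1.562]
contact_force: [-1.0, 0.5, -2.3]
opening: 0.0239
grip_force: 60.0
```

Call:
{"method": "step_arm", "body": {"plan": [[1, 0, 0, 0.001, 0], [1, 0, 0, 0.001, 0], [1, 0, 0, 0.001, 0]]}}

```text
time: 10.65
tool_pos: [0.5808, 0.079, 0.0617]
tool_rot: [3.142, -0.0, 1.562]
contact_force: [0.1, -0.9, -2.2]
opening: 0.0237
grip_force: 60.0
```

Call:
{"method": "step_arm", "body": {"plan": [[1, 0, 0, 0.001, 0], [1, 0, 0, 0.001, 0], [1, 0, 0, 0.001, 0]]}}

```text
time: 11.02
tool_pos: [0.5809, 0.079, 0.0608]
tool_rot: [3.141, -0.0, 1.562]
contact_force: [-0.2, 0.3, -1.1]
opening: 0.0233
grip_force: 60.0
```

Call:
{"method": "step_arm", "body": {"plan": [[1, 0, 0, 0.0005, 0], [1, 0, 0, 0.0005, 0], [1, 0, 0, 0.0005, 0]]}}

```text
time: 11.4
tool_pos: [0.5809, 0.0789, 0.0604]
tool_rot: [3.141, -0.0, 1.562]
contact_force: [-0.5, -1.4, -0.5]
opening: 0.0236
grip_force: 60.0
```

```bash
cat > f.py <<'E'
from h import *
F=[]
for i in range(6):
    read_camera('wrist');s=observe();F.append([*s['contact_force'],*s['torque'],s['tool_pos'][2]])
print(np.round(np.mean(F,0),3),np.round(np.std(F,0),3))
E
python3 f.py
```

```text
[ 0.16  -0.932  0.115  0.042  0.042 -0.006  0.06 ] [0.357 0.343 0.38  0.028 0.011 0.022 0.   ]
```

Call:
{"method": "step_arm", "body": {"plan": [[1, -0.004, 0, 0, 0], [1, -0.01, 0, 0, 0], [1, -0.016, 0, 0, 0], [1, -0.023, 0, 0, 0], [1, -0.03, 0, 0, 0], [1, -0.037, 0, 0, 0], [1, -0.044, 0, 0, 0], [1, -0.05, 0, 0, 0], [1, -0.05, 0, 0, 0]]}}

```text
time: 12.82
tool_pos: [0.5804, 0.0282, 0.0603]
tool_rot: [3.142, 0.0, 1.561]
contact_force: [-0.3, -0.8, 0.7]
opening: 0.0238
grip_force: 60.0
```

```bash
python3 f.py
```

```text
[-0.212 -1.125  0.598  0.039  0.031 -0.024  0.06 ] [0.407 0.418 0.289 0.025 0.027 0.026 0.   ]
```

Call:
{"method": "step_arm", "body": {"plan": [[1, -0.004, 0, 0, 0], [1, -0.01, 0, 0, 0], [1, -0.016, 0, 0, 0], [1, -0.023, 0, 0, 0], [1, -0.03, 0, 0, 0], [1, -0.037, 0, 0, 0], [1, -0.044, 0, 0, 0], [1, -0.05, 0, 0, 0], [1, -0.05, 0, 0, 0]]}}

```text
time: 14.25
tool_pos: [0.58, -0.0219, 0.0603]
tool_rot: [3.141, 0.001, 1.561]
contact_force: [-0.6, -2.2, 1.2]
opening: 0.0236
grip_force: 60.0
```

```bash
python3 f.py
python3 - <<'E'
from h import *
c=read_camera('wrist');save(c,'w4');tilt()
E
```

```text
[ 0.17  -1.381  0.72   0.042  0.033 -0.021  0.06 ] [0.574 0.301 0.271 0.022 0.021 0.039 0.   ]
n 4540 nose-down deg 5.656459238277824 strip top z_tool at x=.1 -0.0035080377160849 at .186 0.0050099034008936755
tcp [ 0.58   -0.0209  0.0603] F [-0.26  0.32  0.57] grip 60.00016808509827 0.023440195078978373
```

View pics/w4.png

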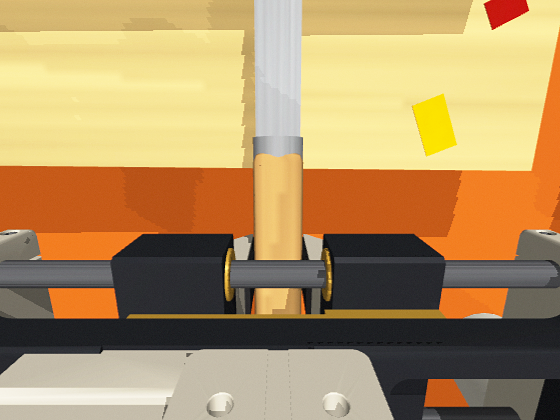

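The wrist view shows the handle at 255–300 and the strip over the leaf. The ring isn't in view yet, because it's by the blade beyond the top edge. Now onto the sloping leaf.

Call:
{"method": "step_arm", "body": {"plan": [[1, -0.004, 0, 0, 0], [1, -0.01, 0, -0.0002, 0], [1, -0.016, 0, -0.0004, 0], [1, -0.022, 0, -0.0005, 0], [1, -0.028, 0, -0.0007, 0], [1, -0.034, 0, -0.0009, 0], [1, -0.035, 0, -0.0009, 0]]}}

```text
time: 15.52
tool_pos: [0.5796, -0.0566, 0.0611]
tool_rot: [3.142, -0.0, 1.561]
contact_force: [0.0, 1.2, 0.5]
opening: 0.0238
grip_force: 60.0
```

```bash
python3 f.py
python3 - <<'E'
from h import *
c=read_camera('scene')
R,t=c['R'],c['t'];p=R@np.array([.58,.12,.045])+t;u,v=int(c['fx']*p[0]/p[2]+c['cx']),int(c['fy']*p[1]/p[2]+c['cy']);print(u,v)
cv2.imwrite('pics/s1.png',cv2.resize(c['img'][max(0,v-50):v+50,u-65:u+65,::-1],None,fx=6,fy=6,interpolation=cv2.INTER_CUBIC))
E
```

```text
[-0.073 -0.97   0.142  0.063  0.055  0.013  0.061] [0.625 0.54  0.32  0.034 0.023 0.034 0.   ]
337 192
```

View pics/s1.png

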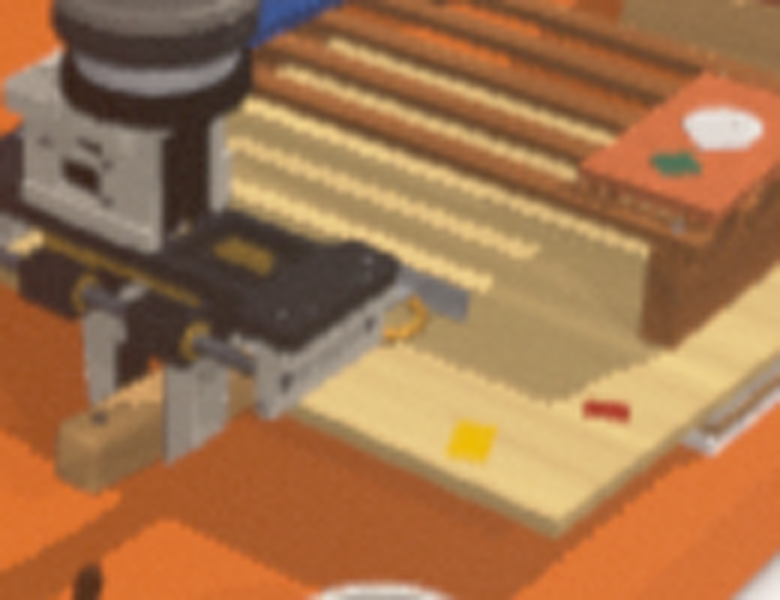

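The crop shows the ring (405,318) in front of the blade (440,295), out in front of the shelf. I'll continue to 10 cm.

Call:
{"method": "step_arm", "body": {"plan": [[1, -0.004, 0, -0.0001, 0], [1, -0.01, 0, -0.0003, 0], [1, -0.016, 0, -0.0004, 0], [1, -0.022, 0, -0.0006, 0], [1, -0.028, 0, -0.0008, 0], [1, -0.034, 0, -0.0009, 0], [1, -0.037, 0, -0.001, 0], [1, -0.037, 0, -0.001, 0]]}}

```text
time: 16.88
tool_pos: [0.5794, -0.0936, 0.0622]
tool_rot: [3.141, 0.001, 1.562]
contact_force: [0.9, -0.3, 0.9]
opening: 0.0235
grip_force: 60.0
```

```bash
python3 f.py
python3 - <<'E'
from h import *
s=observe();c=read_camera('top');c2=read_camera('scene');np.savez('s2',**c2);print(s['tool_pos'])
im=c2['img'];hsv=cv2.cvtColor(im,cv2.COLOR_RGB2HSV).astype(int)
R,t=c2['R'],c2['t'];C=-R.T@t
p=R@np.array([.58,.07,.042])+t;u,v=int(c2['fx']*p[0]/p[2]+c2['cx']),int(c2['fy']*p[1]/p[2]+c2['cy'])
w=np.zeros(im.shape[:2],bool);w[v-25:v+25,u-35:u+35]=1
m=w&(hsv[...,1]>150)&(hsv[...,0]>15)&(hsv[...,0]<28)
n,l,st,ce=cv2.connectedComponentsWithStats(m.astype(np.uint8))
for i in range(1,n):
    if st[i][4]>8:
        d=R.T@np.array([(ce[i][0]-c2['cx'])/c2['fx'],(ce[i][1]-c2['cy'])/c2['fy'],1]);print(st[i],C+d*(.043-C[2])/d[2])
E
```

```text
[-0.18  -1.208  0.397  0.089  0.051 -0.021  0.062] [0.172 0.461 0.466 0.021 0.024 0.032 0.   ]
[ 0.57937014 -0.09303184  0.06217664]
[299 188   8   5  19] [0.49461847 0.07166944 0.043     ]
[327 197   8   7  20] [0.59231294 0.0766878  0.043     ]
[346 212   9   7  48] [0.66847872 0.05151549 0.043     ]
```

The ring follows the blade to about y = 0.07, and the contact is about 2 N. Next I'll lift and lay the scraper back in its old place.

Run:
```python
from h import *
go((.579,-.093,.15,1.562),(.4845,-.1807,.15,-.031),(.4845,-.1807,.0235,-.031))
```

```text
-> [ 0.     -0.0004 -0.0878 -0.0001]
-> [-0.0885 -0.0941 -0.0878  1.5929]
-> [-0.0885 -0.0941  0.0387  1.5929]
```

Call:
{"method": "step_arm", "body": {"plan": [[1, 0, 0, -0.015, 0], [1, 0, 0, -0.04, 0], [1, 0, 0, -0.088, 0], [1, -0.02, -0.01, -0.088, 0.17], [1, -0.035, -0.02, -0.088, 0.34], [1, -0.05, -0.03, -0.088, 0.51], [1, -0.065, -0.045, -0.088, 0.68], [1, -0.08, -0.06, -0.088, 0.85], [1, -0.0885, -0.075, -0.088, 1.02], [1, -0.0885, -0.09, -0.088, 1.19], [1, -0.0885, -0.094, -0.088, 1.36], [1, -0.0885, -0.094, -0.088, 1.53], [1, -0.0885, -0.094, -0.088, 1.593], [1, -0.0885, -0.094, -0.04, 1.593], [1, -0.0885, -0.094, 0.01, 1.593], [1, -0.0885, -0.094, 0.033, 1.593], [1, -0.0885, -0.094, 0.037, 1.593], [1, -0.0885, -0.094, 0.037, 1.593]]}}

```text
time: 19.52
tool_pos: [0.4851, -0.1809, 0.0261]
tool_rot: [3.141, -0.001, -0.031]
contact_force: [1.2, -0.4, -1.2]
opening: 0.0238
grip_force: 60.0
```

Run:
```python
from h import *
tilt()
c=read_camera('top');np.savez('top4',**c);save(c,'top4');im=c['img'];cv2.imwrite('pics/crop4.png',cv2.resize(im[140:335,40:345,::-1],None,fx=2.5,fy=2.5,interpolation=cv2.INTER_CUBIC))
```

```text
n 4527 nose-down deg 5.866211443459759 strip top z_tool at x=.1 -0.0029755718488375053 at .186 0.0058604090857634645
tcp [ 0.4851 -0.1809  0.0261] F [ 1.22 -0.4  -1.22] grip 59.999531507492065 0.023760325170581558
```

View pics/crop4.png

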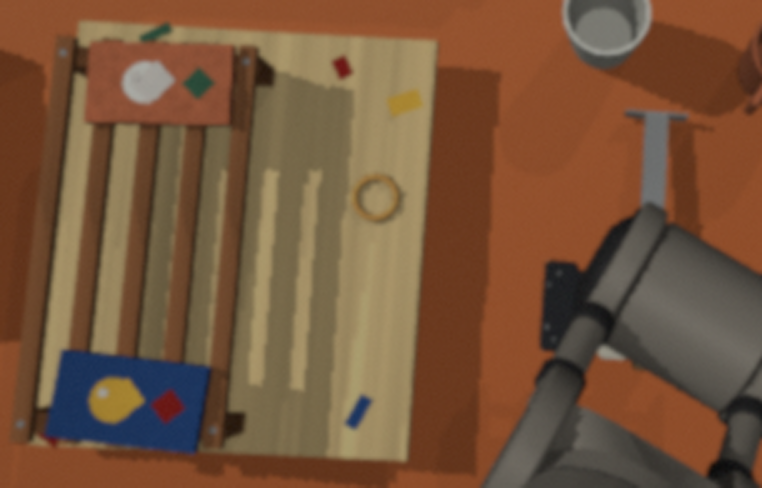

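The ring lies free on the front leaf at crop (377,198), which is px (190.8,219.2). The shelf and tiles haven't moved. Now I'll loosen the grip and press the handle flat.

Call:
{"method": "step_arm", "body": {"plan": [[1, 0, 0, 0, 0], [1, 0, 0, 0, 0], [1, 0, 0, 0.005, 0], [1, 0, 0, 0.01, 0], [1, 0, 0, 0.015, 0], [1, 0, 0, 0.02, 0], [1, 0, 0, 0.024, 0], [1, 0, 0, 0.0245, 0], [1, 0, 0, 0.0245, 0]], "grip_force": 3}}

```text
time: 20.75
tool_pos: [0.4845, -0.1807, 0.0006]
tool_rot: [3.142, -0.0, -0.031]
contact_force: [0.5, -0.3, -1.7]
opening: 0.0239
grip_force: 3.0
```

Run:
```python
from h import *
tilt()
c=dict(np.load('top4.npz'));C=-c['R'].T@c['t']
def ray(u,v,z):
    d=c['R'].T@np.array([(u-c['cx'])/c['fx'],(v-c['cy'])/c['fy'],1]);return C+d*(z-C[2])/d[2]
hsv=cv2.cvtColor(c['img'],cv2.COLOR_RGB2HSV).astype(int);m=np.zeros(hsv.shape[:2],np.uint8);sub=hsv[205:234,176:204]
m[205:234,176:204]=((sub[...,1]>140)&(sub[...,2]<np.median(sub[...,2])-5)|(sub[...,1]>np.median(sub[...,1])+35)).astype(np.uint8)
v,u=np.nonzero(m);print(len(u),u.min(),u.max(),v.min(),v.max());(a,b),r=cv2.minEnclosingCircle(np.c_[u,v].astype(np.float32));print(a,b,r)
print(ray(190.4,218.8,.045),ray(a,b,.045))
```

```text
n 4962 nose-down deg 0.09454941202785633 strip top z_tool at x=.1 -0.01468676332809203 at .186 -0.014544846124340016
tcp [ 0.4845 -0.1807  0.0006] F [ 0.48 -0.27 -1.71] grip 3.0000409483909607 0.02393100951481166
99 181 199 210 227
189.8333282470703 218.5 9.180388450622559
[0.57944277 0.06998204 0.045     ] [0.58008226 0.07129081 0.045     ]
```

Call:
{"method": "step_arm", "body": {"plan": [[0.2, 0, 0, 0, 0], [-0.4, 0, 0, 0, 0], [-1, 0, 0, 0, 0], [-1, 0, 0, 0, 0], [-1, 0, 0, -0.01, 0], [-1, 0, 0, -0.06, 0], [-1, 0, 0, -0.12, 0], [-1, 0, 0, -0.15, 0], [-1, 0, 0, -0.15, 0]]}}

```text
time: 21.92
tool_pos: [0.4858, -0.1814, 0.1538]
tool_rot: [3.139, -0.006, -0.031]
contact_force: [0.5, 0.5, 0.3]
opening: 0.0919
grip_force: 0.0
```

Run:
```python
from h import *
s=observe();print(s['tool_pos'],s['tool_rot'],s['opening'])
go((.5795,.0705,.15,1.56),(.5795,.0705,.12,1.56))
```

```text
[ 0.4858345  -0.18139354  0.15380782] [ 3.13873177 -0.00576091 -0.03112606] 0.09190382965561175
-> [ 0.0858 -0.2547  0.0038 -1.5911]
-> [ 0.0858 -0.2547  0.0338 -1.5911]
```

Call:
{"method": "step_arm", "body": {"plan": [[-1, 0.01, -0.025, 0, -0.16], [-1, 0.02, -0.055, 0, -0.33], [-1, 0.03, -0.085, 0, -0.5], [-1, 0.04, -0.12, 0, -0.67], [-1, 0.05, -0.15, 0, -0.85], [-1, 0.06, -0.18, 0, -1.02], [-1, 0.07, -0.21, 0, -1.2], [-1, 0.08, -0.235, 0, -1.37], [-1, 0.087, -0.254, 0, -1.55], [-1, 0.087, -0.254, 0, -1.591], [-1, 0.087, -0.254, 0, -1.591], [-1, 0.087, -0.254, 0, -1.591], [-1, 0.087, -0.254, 0, -1.591]]}}

```text
time: 23.55
tool_pos: [0.5792, 0.0702, 0.1504]
tool_rot: [-3.141, -0.0, 1.559]
contact_force: [-0.7, -0.7, 0.2]
opening: 0.0915
grip_force: 0.0
```

Run:
```python
from h import *
s=observe();c=read_camera('wrist');save(c,'w5');P=cloud(c,wristT(s,c));im=c['img']
print(s['tool_pos'],s['tool_rot'])
hsv=cv2.cvtColor(im,cv2.COLOR_RGB2HSV).astype(int)
m=(abs(P[...,0]-.58)<.035)&(abs(P[...,1]-.07)<.035)&(P[...,2]<.06)
print(m.sum(),np.median(P[m],0))
z0=np.median(P[m][:,2]);k=m&(P[...,2]>z0+.0025);a=P[k];print(len(a),a.min(0),a.max(0),np.median(a,0))
```

```text
[0.57919975 0.07018153 0.15042024] [-3.14120441e+00 -7.82709146e-05  1.55875473e+00]
5591 [0.58009239 0.07165047 0.04212787]
840 [0.54541812 0.03555945 0.04466041] [0.61384548 0.0923211  0.05027616] [0.58158849 0.07145174 0.04737118]
```

View pics/w5.png

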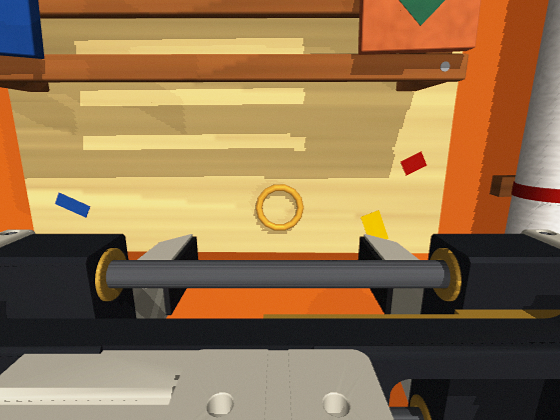

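The wrist view shows the ring at (279,207), flat on the leaf between the fingers. I'll cast that ray for the exact centre.

Run:
```python
from h import *
s=observe();c=read_camera('wrist');T=wristT(s,c)
d=T[:3,:3]@np.array([(279-c['cx'])/c['fx'],(207-c['cy'])/c['fy'],1]);p=T[:3,3]+d*(.045-T[2,3])/d[2];print(p)
go((p[0],p[1],.0435,1.56))
```

```text
[0.58149177 0.07091731 0.045     ]
-> [ 0.0007  0.0022  0.1071 -0.0009]
```

Call:
{"method": "step_arm", "body": {"plan": [[-1, 0.001, 0.002, 0.05, 0], [-1, 0.001, 0.002, 0.095, 0], [-1, 0.001, 0.002, 0.105, 0], [-1, 0.001, 0.002, 0.107, 0], [-1, 0.001, 0.002, 0.107, 0], [0, 0.001, 0.002, 0.107, 0], [0.2, 0.001, 0.002, 0.107, 0], [1, 0.001, 0.002, 0.107, 0], [1, 0.001, 0.002, 0.107, 0], [1, 0.001, 0.002, 0.107, 0], [1, 0.001, 0.002, 0.107, 0], [1, 0.001, 0.002, 0.107, 0]], "grip_force": 12}}

```text
time: 25.15
tool_pos: [0.5814, 0.0715, 0.0436]
tool_rot: [-3.142, -0.0, 1.56]
contact_force: [0.4, 0.2, -0.1]
opening: 0.0425
grip_force: 12.0
```

Call:
{"method": "step_arm", "body": {"plan": [[1, 0, 0, -0.01, 0], [1, 0, 0, -0.05, 0], [1, 0, 0, -0.1, 0], [1, 0, 0, -0.1, 0], [1, 0, 0, -0.1, 0]]}}

```text
time: 25.78
tool_pos: [0.5811, 0.0715, 0.1437]
tool_rot: [3.142, -0.0, 1.56]
contact_force: [-0.4, 0.2, -0.6]
opening: 0.0422
grip_force: 12.0
```

Run:
```python
from h import *
go((.4855,-.3545,.144,1.56),(.4855,-.3545,.018,1.56))
c=dict(np.load('top.npz'));P=cloud(c);C=-c['R'].T@c['t']
hsv=cv2.cvtColor(c['img'],cv2.COLOR_RGB2HSV);m=np.zeros((420,560),np.uint8);m[225:310,330:420]=(hsv[225:310,330:420,1]<90)
k,_=cv2.findContours(m,0,1);k=max(k,key=cv2.contourArea);e=cv2.fitEllipse(k);u,v=e[0];d=c['R'].T@np.array([(u-c['cx'])/c['fx'],(v-c['cy'])/c['fy'],1]);print(e,C+d*(.022-C[2])/d[2])
```

```text
-> [-4.27e-01 -9.09e-02 -3.00e-04 -2.00e-04]
-> [-4.270e-01 -9.090e-02  1.257e-01 -2.000e-04]
((372.82501220703125, 265.82855224609375), (61.3560791015625, 63.5967903137207), 152.61512756347656) [ 0.48548259 -0.35416232  0.022     ]
```

Call:
{"method": "step_arm", "body": {"plan": [[1, -0.04, -0.008, 0, 0], [1, -0.09, -0.02, 0, 0], [1, -0.14, -0.03, 0, 0], [1, -0.19, -0.04, 0, 0], [1, -0.24, -0.05, 0, 0], [1, -0.29, -0.06, 0, 0], [1, -0.34, -0.07, 0, 0], [1, -0.39, -0.085, 0, 0], [1, -0.42, -0.091, 0, 0], [1, -0.427, -0.091, 0, 0], [1, -0.427, -0.091, 0.04, 0], [1, -0.427, -0.091, 0.09, 0], [1, -0.427, -0.091, 0.12, 0], [1, -0.427, -0.091, 0.128, 0], [1, -0.427, -0.091, 0.128, 0], [1, -0.427, -0.091, 0.128, 0]]}}

```text
time: 27.78
tool_pos: [0.4866, -0.3549, 0.0171]
tool_rot: [3.14, 0.002, 1.56]
contact_force: [0.1, -0.8, -1.3]
opening: 0.0422
grip_force: 12.0
```

Call:
{"method": "step_arm", "body": {"plan": [[-0.2, 0, 0, 0, 0], [-0.2, 0, 0, 0, 0], [-0.2, 0, 0, 0, 0], [-0.2, 0, 0, 0, 0], [-0.2, 0, 0, -0.01, 0], [-0.2, 0, 0, -0.05, 0], [-0.2, 0, 0, -0.11, 0], [-0.2, 0, 0, -0.16, 0], [-0.2, 0.06, 0, -0.16, 0], [-0.2, 0.12, 0, -0.16, 0], [-0.2, 0.18, 0, -0.16, 0], [-0.2, 0.24, 0, -0.16, 0], [-0.2, 0.3, 0, -0.16, 0], [-0.2, 0.36, 0, -0.16, 0], [-0.2, 0.42, 0, -0.16, 0], [-0.2, 0.42, 0, -0.16, 0], [-0.2, 0.42, 0, -0.16, 0]]}}

```text
time: 29.9
tool_pos: [0.4904, 0.0652, 0.1761]
tool_rot: [3.141, 0.0, 1.561]
contact_force: [-0.4, -0.9, -0.7]
opening: 0.0551
grip_force: 0.0
```

Run:
```python
from h import *
s=observe();print(s['tool_pos'],s['opening'])
c=read_camera('top');save(c,'top5')
```

```text
[0.49040183 0.06521817 0.17608032] 0.05512296029632849
```

View pics/top5.png

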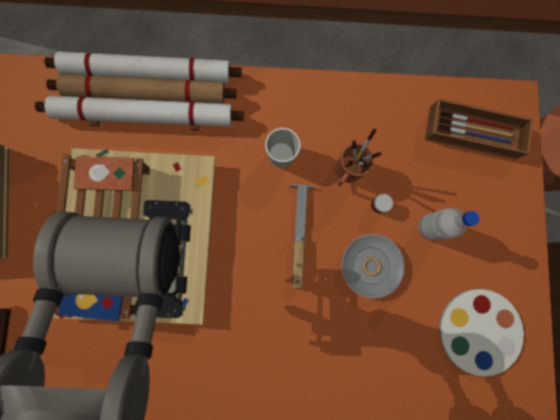

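The ring sits in the middle of the dish at (372,266) and the scraper lies flat at (300,240). Everything else is in place.

```bash
python3 -c "
from cell import *
print(hand_in())"
```

```text
the job is handed in; nothing more can be done
None
```

The job is handed in: the ring was drawn out about 10 cm with roughly 2 N on the edge and now lies in the dish, the scraper is flat on the table and everything else looks unmoved in the last picture; the hand-in returned no verdict, and I viewed 12 pictures, two over your limit of 10.

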